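# Change the dust suction over to the wide inlet

## Robot

A 6-joint arm with a two-finger parallel gripper is mounted at the origin on the work surface. World frame = base frame: x ahead of the robot, y to its left, z up, the work surface at z = 0. Lengths are in m, angles in degrees, forces in N, time in s.
With the tool pointing down it reaches from about 0.35 to 0.875 m from the base axis. Payload 4.2 kg.
Tool frame: the origin (TCP) lies midway between the tips of the shut fingers; the grasp point (between the pads) lies 19 mm behind it; z points along the fingers, y is the line along which they close (so a half turn about z gives the same grasp; the last joint's range is limited). The gripper opens to 87 mm and grips with 3 to 60 N. Pads are 19 mm wide; open, the fingers measure 117 mm over their backs; the gripper's body (75 mm by 190 mm) begins 51 mm behind the grasp point.
Start: joints at [-54.167, 22.042, 0.453, 0, -68.411, -14.817], TCP at [0.224, -0.583, 0.223] pointing down, gripper open.
Joint ranges: [-179.83, 179.83], [-69.29, 118.12], [-61.27, 80.66], [-181.25, 117.63], [-171.15, -9.14], [-177.46, 177.46]. Speed limits (degrees/s): [159.86, 159.86, 180, 180, 180, 180].

## Interface

Orientations are given as a 3x3 rotation matrix whose columns are the frame's x, y, z axes.
In Python, from station import r gives the robot as it stands.
- The arm moves only by the tool creep_tool, called after "Call:" by a JSON object that holds its "op" and its "data", one argument or row to a line. Schema: {"type":"object","properties":{"plan":{"type":"array","items":{"type":"array","prefixItems":[{"type":"number"},{"type":"array","items":{"type":"number"},"minItems":3,"maxItems":3},{"type":"array","items":{"type":"number"},"minItems":3,"maxItems":3}],"minItems":3,"maxItems":3},"minItems":1,"maxItems":8},"only":{"type":"string"},"quiet":{"type":"boolean"},"lines":{"type":"string"}},"required":["plan"],"additionalProperties":false}. plan is a list of rows, 1 to 8 of them, each written [opening, [dx, dy, dz], [rx, ry, rz]]: the opening from 0.0 (shut) to 1.0 (fully open), then dx, dy, dz in m, then a rotation vector rx, ry, rz in degrees; each row is the pose to reach, as a shift and turn from the pose commanded when the call began, along the tool's axes at that moment; what a row does not reach only later rows make up. A row lasts 1/10 s, in which the tool goes at most 0.05 m and 8.59 degrees, less where a joint would pass 70% of its speed; a pose out of reach is approached as far as the arm can. The fingers move at their own pace and stop on an object; the grip force is fixed at half the most. Time passes only in rows, so rows that do not move let the fingers close. The tool returns the time, the measured TCP pose, the force, the opening and the grip force at its end. only (a regular expression) keeps the lines of the reply that match it, lines (a string "A,B") keeps lines A to B, and quiet returns only ok. Input that does not fit is refused with a message, and nothing moves.
- r.sense(): the state, without advancing time (a new reading comes with each control period).
- r.capture(name): name is "scene" or "top" or "wrist"; returns a dict with "pixels" (384x512x3 uint8, red, green, blue), "z_map" (384x512 float32, m along the optical axis (not along the pixel's ray), 0 where there is no reading), "K" (3x3 intrinsics, pixels), "distortion" ([k1, k2, p1, p2, k3] as OpenCV has them; the pictures are not rectified), "world_from_camera" (4x4, takes a point from camera to world coordinates). Camera axes: x right, y up, looking along -z (the intrinsics and any distortion apply to the point x, -y, -z); pixel columns grow to the right and rows downward; lengths in m; the calibration is good to about 2 mm. A picture is of the moment at which its call begins.
- r.finish_job(): hands the job in; it is judged then, once.
The state is a dict: "time_s": time; "joints": joint angles; "joint_velocities": joint speeds; "effort": joint torques, N m; "tcp_pos": TCP position; "ee_rot": TCP orientation; "wrist_force": force on the tool from outside, world axes, zero at the start; "moment": the same for the moment, N m; "gripper_width": opening from 0.0 (shut) to 1.0 (fully open); "gripper_force": force on a finger pad.
Only numpy, scipy, OpenCV 4.12 (cv2) and the standard library are available. Lean on these libraries where they do the work, as an engineer would, in place of code of your own. Each camera call takes 0.05 s, during which the arm holds its last target. There are 200 camera calls.

## Task

Two wooden suction boxes stand on the woodworking bench, each with a flat flush slide shutter in its top and no handle: the wide one is shut and the narrow one is open. Change the dust suction over for sanding: slide the wide box's shutter fully open (back under its cover board) and the narrow box's shutter fully shut, pressing down on the bare shutter and dragging it, and let go of both.

Things in the scene. Friction and masses are not known exactly. Their poses are not given: they have to be found in the camera images.
- wide_shutter (a joint): Opening of the wide box's shutter (m): 0 shut, the panel filling its window; 0.080 fully open, at its stop. Starts within 0.012 of shut. It stays where left; 1.5 N along its track moves it: pressing about 8 to 15 N drags it by friction. Opening, it slides under the cover board and leaves a dark hole at the window's front end; fully open, 80 mm of panel stays in sight.
- narrow_shutter (a joint): Opening of the narrow box's shutter (m): 0 shut, 0.080 fully open; same action and force. Starts at 0.050 or more. Both boxes: plain plywood, fixed, 275 mm long, 70 mm high; from the front end (towards the robot) a 15 mm rim, a window 160 mm long, a fixed cover board 100 mm long (small loose thing on it, under 30 mm high), a grey outlet pipe. They swap sides, turned up to 25 deg.
- wide_spot (a point): Unmarked point on the top face of the wide box's shutter, 40 mm behind the panel's front edge, midway across; when shut, 40 mm from the front end of the window. Moves with the panel. x axis: opening direction, level, towards the cover board; y across; z up. Box 135 mm wide, window 105 mm wide. The panel is bare pale wood, its face 66.5 mm above the bench, 3.5 mm below the rim.
- narrow_spot (a point): The same point on the narrow box's shutter: top face, 40 mm behind the panel's front edge, midway across, 66.5 mm above the bench; moves with the panel; x axis: opening direction, level, towards the cover board; y across; z up. This box is 85 mm wide, its window 55 mm wide; otherwise like the wide one.

How it is judged (in metres and radians):
At the end, for the whole second after the job is handed in: The wide box's shutter is open to within 14 mm of its full 80 mm and the narrow box's shutter is shut to within 14 mm; both are at rest (value of joint wide_shutter above 0.066 m and value of joint narrow_shutter below 0.014 m and velocity of joint wide_shutter between -0.01 and 0.01 m/s and velocity of joint narrow_shutter between -0.01 and 0.01 m/s); the robot touches nothing.
It also fails if it takes over 38 s, if anything falls off the work surface, if the arm or the gripper's body presses on something with over 40 N, if the wrist force passes 120 N, or if a joint passes its speed limit or range.

## Working session

There is one attempt and no reset: what is moved stays moved. The work goes in short steps, Python scripts to look and compute and a tool call to move; the robot and the scene stay as the last step left them, time stands still between calls to the robot, and variables do not carry over. Pictures are saved under pics/ and viewed, at most 10 in all, crops included, and the job is handed in when it is done.

```bash
ls; mkdir -p pics; python3 - <<'E'
from station import r
import cv2,numpy as np,pickle
for n in("top","scene"):
    c=r.capture(n);pickle.dump(c,open(n+'.pkl','wb'));cv2.imwrite(f'pics/{n}0.png',cv2.resize(c['pixels'][:,:,::-1],(800,600),interpolation=cv2.INTER_CUBIC))
    print(n,c['world_from_camera'].round(3).tolist(),c['K'].tolist(),c['distortion'])
s=r.sense();print(s['time_s'],s['tcp_pos'],np.round(s['ee_rot'],3),s['wrist_force'])
E
```

```text
pics
station.py
top [[-0.029, 0.996, -0.085, 0.397], [-1.0, -0.029, 0.006, -0.03], [0.003, 0.085, 0.996, 0.904], [0.0, 0.0, 0.0, 1.0]] [[377.26852534782057, 0.0, 254.80608612271897], [0.0, 377.26852534782057, 193.49139105040652], [0.0, 0.0, 1.0]] [-0.05235589  0.          0.          0.          0.        ]
scene [[0.844, -0.403, 0.354, 0.781], [0.536, 0.627, -0.566, -0.493], [0.006, 0.667, 0.745, 0.699], [0.0, 0.0, 0.0, 1.0]] [[445.72850746749793, 0.0, 247.9466057046363], [0.0, 445.72850746749793, 198.06575724296277], [0.0, 0.0, 1.0]] [-0.09086678  0.          0.          0.          0.        ]
0.1 [ 0.22398664 -0.58290218  0.22158024] [[-0.934 -0.359 -0.001]
 [-0.359  0.934  0.002]
 [ 0.     0.002 -1.   ]] [ 0.35365074 -0.18033499  0.88146935]
```

View pics/top0.png

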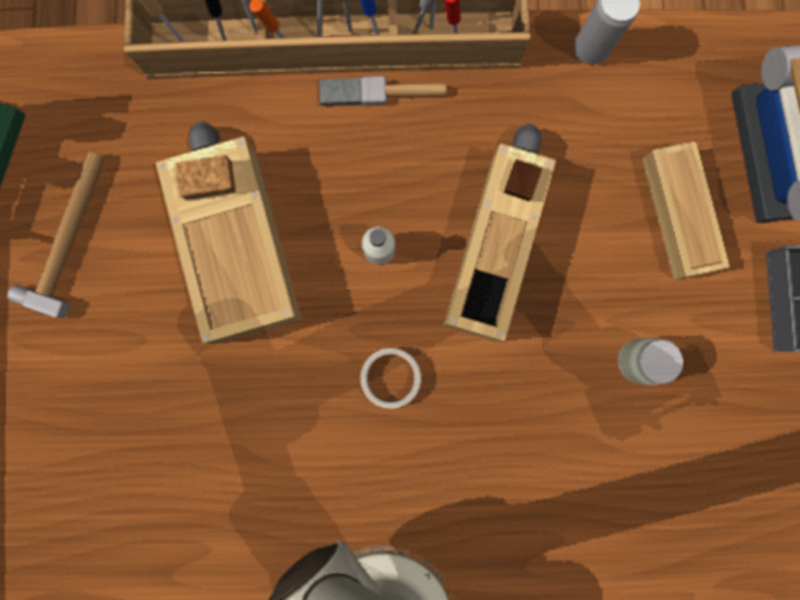

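View pics/scene0.png

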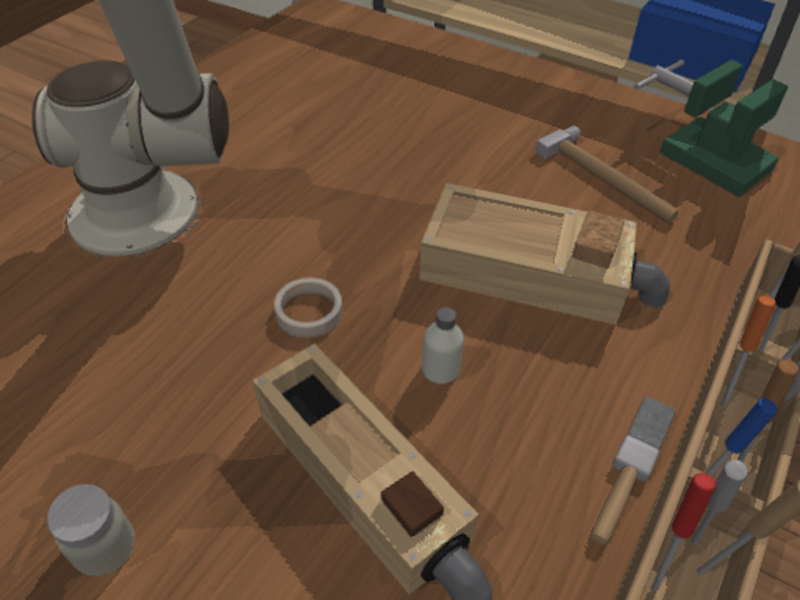

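The top view shows the wide box on the left (front corners at about (204,341) and (297,317)) and shut. The narrow box is on the right, open, with its hole at about (485,298). The scene view shows the same. I'll enlarge both.

```bash
python3 - <<'E'
import cv2,pickle
c=pickle.load(open('top.pkl','rb'))['pixels'][:,:,::-1]
cv2.imwrite('pics/topc.png',cv2.resize(c[85:225,96:362],None,fx=3,fy=3,interpolation=cv2.INTER_CUBIC))
c=pickle.load(open('scene.pkl','rb'))['pixels'][:,:,::-1]
cv2.imwrite('pics/scc.png',cv2.resize(c[110:310,155:415],None,fx=3,fy=3,interpolation=cv2.INTER_CUBIC))
E
```

```text
(no output)
```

View pics/topc.png

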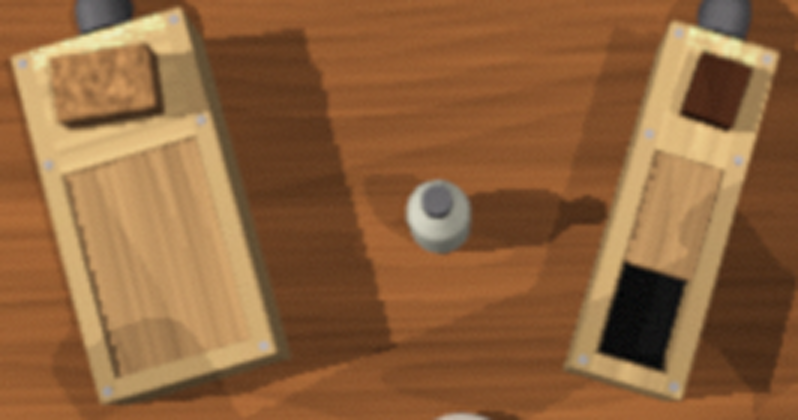

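View pics/scc.png

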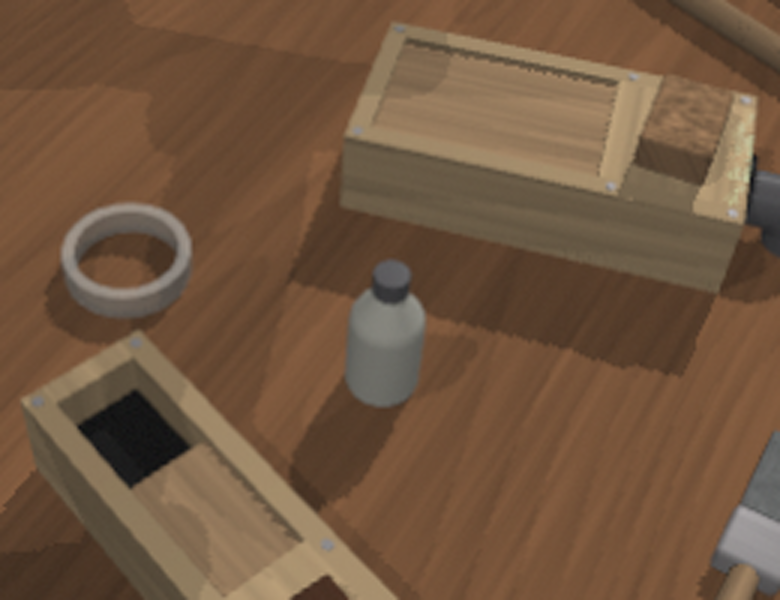

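The top crop shows the wide box's screws at (108,392), (264,346), (48,166) and (201,120), and the narrow box's at (584,359), (674,385), (649,134) and (738,160). The narrow panel's front edge runs (631,263)–(684,279). The scene crop shows the same front screws: wide (400,29), (358,130), (633,77) and (611,187); narrow (136,343), (38,401) and (327,546).

```bash
cat >h.py <<'E'
import numpy as np,cv2
def ray(c,p):
    p=np.array(p,float).reshape(-1,1,2)
    u=cv2.undistortPoints(p,c['K'],np.array(c['distortion']))[:,0]
    d=np.c_[u[:,0],-u[:,1],-np.ones(len(u))]; T=c['world_from_camera']
    return T[:3,3],d@T[:3,:3].T
def atz(c,p,z):
    o,d=ray(c,p); return o+d*((z-o[2])/d[:,2:])
def tri(c1,p1,c2,p2):
    o1,D1=ray(c1,p1);o2,D2=ray(c2,p2);out=[]
    for a,b in zip(D1,D2):
        s=np.linalg.lstsq(np.c_[a,-b],o2-o1,rcond=None)[0]
        A,B=o1+s[0]*a,o2+s[1]*b; out.append(np.r_[(A+B)/2,np.linalg.norm(A-B)])
    return np.array(out)
E
python3 - <<'E'
import pickle;from h import *
np.set_printoptions(precision=4,suppress=True)
t=pickle.load(open('top.pkl','rb'));s=pickle.load(open('scene.pkl','rb'))
tc=lambda L:[((x+.5)/3-.5+96,(y+.5)/3-.5+85) for x,y in L]
sc=lambda L:[((x+.5)/3-.5+155,(y+.5)/3-.5+110) for x,y in L]
print(tri(t,tc([(108,392),(264,346),(48,166),(201,120),(584,359),(674,385),(649,134)]),s,sc([(400,29),(358,130),(633,77),(611,187),(136,343),(38,401),(327,546)])))
W=atz(t,tc([(108,392),(264,346),(48,166),(201,120),(24,64),(175,19)]),.07)
N=atz(t,tc([(584,359),(674,385),(649,134),(738,160),(680,33),(767,59)]),.07)
for n,B in(('W',W),('N',N)):
    f=(B[0]+B[1])/2;m=(B[2]+B[3])/2;b=(B[4]+B[5])/2;v=b-f
    print(n,f,m,b,np.linalg.norm(m-f),np.linalg.norm(v),'wid',np.linalg.norm(B[0]-B[1]),'ang',np.degrees(np.arctan2(v[1],v[0])))
print(atz(t,tc([(631,263),(684,279),(602,355),(667,369),(655,152),(723,168)]),.0665))
E
```

```text
[[ 0.4278  0.2418  0.0644  0.0004]
 [ 0.4587  0.1244  0.0659  0.0003]
 [ 0.5999  0.2875  0.0644  0.0017]
 [ 0.6315  0.1703  0.0649  0.0017]
 [ 0.442  -0.113   0.0666  0.0009]
 [ 0.4204 -0.1792  0.0676  0.0016]
 [ 0.6108 -0.169   0.0653  0.0014]]
W [0.4432 0.1819 0.07  ] [0.6151 0.2277 0.07  ] [0.6949 0.2474 0.07  ] 0.177914946043109 0.2600644478974525 wid 0.12033059066607817 ang 14.568027863741055
N [ 0.4315 -0.1453  0.07  ] [ 0.5994 -0.201   0.07  ] [ 0.6772 -0.2278  0.07  ] 0.1768215425834743 0.2591256865370766 wid 0.06911985873079934 ang -18.56534677549149
[[ 0.5131 -0.1506  0.0665]
 [ 0.4999 -0.1898  0.0665]
 [ 0.4449 -0.1262  0.0665]
 [ 0.4331 -0.1741  0.0665]
 [ 0.5971 -0.1723  0.0665]
 [ 0.5835 -0.2233  0.0665]]
```

Measured: the wide box axis is at +14.6° and the narrow at −18.6°, with the narrow open by about 71 mm. Triangulated heights are about 66 mm, against 70 mm stated. I'll do the narrow box first, pressing at (0.544, −0.183). From here that is tool dx −0.442, dy +0.259.

Call:
{"op": "creep_tool", "data": {
  "plan": [
    [0, [-0.03, 0.018, 0], [0, 0, 0]],
    [0, [-0.07, 0.041, 0], [0, 0, 0]],
    [0, [-0.11, 0.065, 0], [0, 0, 0]],
    [0, [-0.15, 0.088, 0], [0, 0, 0]],
    [0, [-0.19, 0.111, 0], [0, 0, 0]],
    [0, [-0.23, 0.135, 0], [0, 0, 0]],
    [0, [-0.27, 0.158, 0], [0, 0, 0]],
    [0, [-0.31, 0.181, 0], [0, 0, 0]]
  ]
}}

```text
time_s: 0.9
tcp_pos: [0.4493, -0.3015, 0.2223]
ee_rot: [[-0.933, -0.359, -0.0], [-0.359, 0.933, 0.0], [0.0, 0.0, -1.0]]
wrist_force: [0.3, -1.2, -0.2]
gripper_width: 0.356
gripper_force: 0.0
```

Call:
{"op": "creep_tool", "data": {
  "plan": [
    [0, [-0.04, 0.024, 0], [0, 0, 0]],
    [0, [-0.08, 0.047, 0.02], [0, 0, 0]],
    [0, [-0.11, 0.065, 0.05], [0, 0, 0]],
    [0, [-0.132, 0.078, 0.08], [0, 0, 0]],
    [0, [-0.132, 0.078, 0.11], [0, 0, 0]],
    [0, [-0.132, 0.078, 0.125], [0, 0, 0]],
    [0, [-0.132, 0.078, 0.125], [0, 0, 0]]
  ]
}}

```text
time_s: 1.6
tcp_pos: [0.5418, -0.1825, 0.0944]
ee_rot: [[-0.933, -0.359, -0.007], [-0.359, 0.933, 0.001], [0.006, 0.003, -1.0]]
wrist_force: [0.2, -0.7, -0.5]
gripper_width: 0.011
gripper_force: 0.0
```

Call:
{"op": "creep_tool", "data": {
  "plan": [
    [0, [0, 0, 0.01], [0, 0, 0]],
    [0, [0, 0, 0.02], [0, 0, 0]],
    [0, [0, 0, 0.026], [0, 0, 0]],
    [0, [0, 0, 0.028], [0, 0, 0]],
    [0, [0, 0, 0.028], [0, 0, 0]]
  ]
}}

```text
time_s: 2.1
tcp_pos: [0.5438, -0.1832, 0.0695]
ee_rot: [[-0.934, -0.359, -0.0], [-0.359, 0.934, -0.0], [0.0, 0.0, -1.0]]
wrist_force: [-0.2, -0.4, -1.2]
gripper_width: 0.003
gripper_force: 0.0
```

Call:
{"op": "creep_tool", "data": {
  "plan": [
    [0, [0, 0, 0.002], [0, 0, 0]],
    [0, [0, 0, 0.003], [0, 0, 0]],
    [0, [0, 0, 0.004], [0, 0, 0]],
    [0, [0, 0, 0.004], [0, 0, 0]]
  ]
}}

```text
time_s: 2.5
tcp_pos: [0.5448, -0.1834, 0.0669]
ee_rot: [[-0.933, -0.359, 0.002], [-0.359, 0.933, -0.001], [-0.002, -0.002, -1.0]]
wrist_force: [-0.9, 0.4, 5.4]
gripper_width: 0.003
gripper_force: 2.5
```

Call:
{"op": "creep_tool", "data": {
  "plan": [
    [0, [0, 0, 0.001], [0, 0, 0]],
    [0, [0, 0, 0.0015], [0, 0, 0]],
    [0, [0, 0, 0.0015], [0, 0, 0]]
  ]
}}

```text
time_s: 2.8
tcp_pos: [0.5452, -0.1835, 0.0668]
ee_rot: [[-0.933, -0.36, 0.003], [-0.36, 0.933, -0.001], [-0.003, -0.003, -1.0]]
wrist_force: [-2.3, 1.4, 11.2]
gripper_width: 0.005
gripper_force: 5.6
```

Call:
{"op": "creep_tool", "data": {
  "plan": [
    [0, [0.004, 0.003, 0], [0, 0, 0]],
    [0, [0.01, 0.008, 0], [0, 0, 0]],
    [0, [0.016, 0.013, 0], [0, 0, 0]],
    [0, [0.022, 0.018, 0], [0, 0, 0]],
    [0, [0.028, 0.023, 0], [0, 0, 0]],
    [0, [0.031, 0.0255, 0], [0, 0, 0]],
    [0, [0.031, 0.0255, 0], [0, 0, 0]]
  ]
}}

```text
time_s: 3.5
tcp_pos: [0.508, -0.1711, 0.0669]
ee_rot: [[-0.933, -0.36, 0.006], [-0.36, 0.933, -0.002], [-0.005, -0.004, -1.0]]
wrist_force: [-0.7, -1.5, 9.8]
gripper_width: 0.01
gripper_force: 5.1
```

Call:
{"op": "creep_tool", "data": {
  "plan": [
    [0, [0.004, 0.003, 0.0002], [0, 0, 0]],
    [0, [0.01, 0.008, 0.0002], [0, 0, 0]],
    [0, [0.016, 0.013, 0.0002], [0, 0, 0]],
    [0, [0.022, 0.018, 0.0002], [0, 0, 0]],
    [0, [0.027, 0.022, 0.0002], [0, 0, 0]],
    [0, [0.03, 0.025, 0.0002], [0, 0, 0]],
    [0, [0.03, 0.025, 0.0002], [0, 0, 0]]
  ]
}}

```text
time_s: 4.2
tcp_pos: [0.4711, -0.1588, 0.0668]
ee_rot: [[-0.933, -0.36, 0.006], [-0.36, 0.933, -0.002], [-0.005, -0.004, -1.0]]
wrist_force: [-0.7, -1.8, 12.5]
gripper_width: 0.003
gripper_force: 6.3
```

```bash
python3 - <<'E'
from station import r
import cv2
for n in("top","scene"):
    c=r.capture(n)['pixels'][:,:,::-1]
    if n=="scene": cv2.imwrite('pics/s1.png',cv2.resize(c[190:390,140:400],None,fx=3,fy=3,interpolation=cv2.INTER_CUBIC))
E
```

```text
(no output)
```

View pics/s1.png

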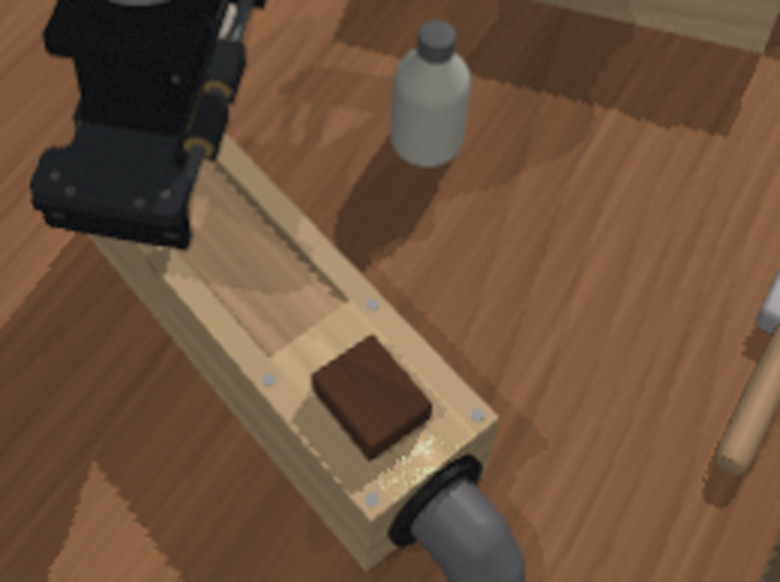

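The gripper hides the window front. The panel fills the visible window up to about (250,300). I'll drag a little further to feel for the stop.

Call:
{"op": "creep_tool", "data": {
  "plan": [
    [0, [0.004, 0.003, 0], [0, 0, 0]],
    [0, [0.007, 0.006, 0], [0, 0, 0]],
    [0, [0.007, 0.006, 0], [0, 0, 0]]
  ]
}}

```text
time_s: 4.6
tcp_pos: [0.4648, -0.1554, 0.0669]
ee_rot: [[-0.933, -0.361, 0.011], [-0.361, 0.933, -0.002], [-0.01, -0.006, -1.0]]
wrist_force: [3.5, -1.5, 8.1]
gripper_width: 0.005
gripper_force: 4.1
```

The lateral force changed sign, so it is at its stop. I'll lift and go to the wide box (tool dx −0.151, dy +0.317).

Call:
{"op": "creep_tool", "data": {
  "plan": [
    [0, [0, 0, -0.02], [0, 0, 0]],
    [0, [0, 0, -0.05], [0, 0, 0]],
    [0, [0, 0, -0.09], [0, 0, 0]],
    [0, [-0.019, 0.04, -0.1], [0, 0, 0]],
    [0, [-0.038, 0.08, -0.1], [0, 0, 0]],
    [0, [-0.057, 0.12, -0.1], [0, 0, 0]],
    [0, [-0.076, 0.16, -0.1], [0, 0, 0]],
    [0, [-0.095, 0.2, -0.1], [0, 0, 0]]
  ]
}}

```text
time_s: 5.4
tcp_pos: [0.477, 0.0678, 0.1644]
ee_rot: [[-0.933, -0.359, 0.001], [-0.359, 0.933, 0.001], [-0.001, 0.0, -1.0]]
wrist_force: [0.2, -0.3, -0.1]
gripper_width: 0.004
gripper_force: 0.0
```

Call:
{"op": "creep_tool", "data": {
  "plan": [
    [0, [-0.019, 0.04, 0], [0, 0, 0]],
    [0, [-0.038, 0.08, 0], [0, 0, 0]],
    [0, [-0.056, 0.117, 0.01], [0, 0, 0]],
    [0, [-0.056, 0.117, 0.04], [0, 0, 0]],
    [0, [-0.056, 0.117, 0.065], [0, 0, 0]],
    [0, [-0.056, 0.117, 0.08], [0, 0, 0]],
    [0, [-0.056, 0.117, 0.08], [0, 0, 0]]
  ]
}}

```text
time_s: 6.1
tcp_pos: [0.4859, 0.1945, 0.0817]
ee_rot: [[-0.933, -0.359, -0.004], [-0.359, 0.934, -0.003], [0.005, -0.001, -1.0]]
wrist_force: [-0.8, -0.6, -0.1]
gripper_width: 0.004
gripper_force: 0.0
```

```bash
python3 - <<'E'
from station import r
import cv2
c=r.capture("scene")['pixels'][:,:,::-1]
cv2.imwrite('pics/s2.png',cv2.resize(c[110:390,140:400],None,fx=2.14,fy=2.14,interpolation=cv2.INTER_CUBIC))
E
```

```text
(no output)
```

View pics/s2.png

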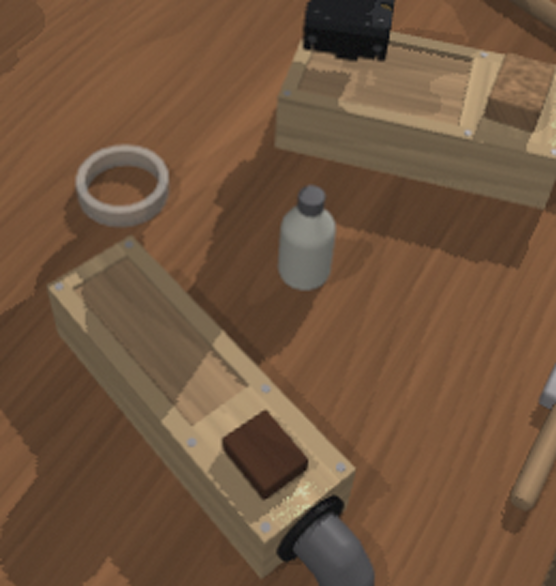

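The narrow window is now panel-filled right up to the front rim at about (100,275), with no dark hole. The gripper is over the front of the wide window. I'll press down.

Call:
{"op": "creep_tool", "data": {
  "plan": [
    [0, [0, 0, 0.006], [0, 0, 0]],
    [0, [0, 0, 0.01], [0, 0, 0]],
    [0, [0, 0, 0.013], [0, 0, 0]],
    [0, [0, 0, 0.014], [0, 0, 0]],
    [0, [0, 0, 0.014], [0, 0, 0]]
  ]
}}

```text
time_s: 6.65
tcp_pos: [0.4874, 0.1953, 0.0699]
ee_rot: [[-0.934, -0.359, 0.0], [-0.359, 0.934, 0.0], [-0.0, 0.0, -1.0]]
wrist_force: [-0.1, -0.5, 0.1]
gripper_width: 0.006
gripper_force: 0.0
```

Call:
{"op": "creep_tool", "data": {
  "plan": [
    [0, [0, 0, 0.002], [0, 0, 0]],
    [0, [0, 0, 0.0035], [0, 0, 0]],
    [0, [0, 0, 0.0045], [0, 0, 0]],
    [0, [0, 0, 0.0055], [0, 0, 0]],
    [0, [0, 0, 0.0058], [0, 0, 0]],
    [0, [0, 0, 0.0058], [0, 0, 0]]
  ]
}}

```text
time_s: 7.25
tcp_pos: [0.4895, 0.1959, 0.0668]
ee_rot: [[-0.933, -0.36, 0.005], [-0.36, 0.933, 0.001], [-0.005, -0.0, -1.0]]
wrist_force: [-0.5, -1.5, 12.0]
gripper_width: 0.005
gripper_force: 6.3
```

Call:
{"op": "creep_tool", "data": {
  "plan": [
    [0, [-0.005, -0.0006, 0], [0, 0, 0]],
    [0, [-0.012, -0.0014, 0], [0, 0, 0]],
    [0, [-0.02, -0.0023, 0], [0, 0, 0]],
    [0, [-0.028, -0.0032, 0], [0, 0, 0]],
    [0, [-0.036, -0.0041, 0], [0, 0, 0]],
    [0, [-0.04, -0.0045, 0], [0, 0, 0]],
    [0, [-0.04, -0.0045, 0], [0, 0, 0]]
  ]
}}

```text
time_s: 7.95
tcp_pos: [0.5293, 0.2065, 0.0669]
ee_rot: [[-0.933, -0.36, 0.006], [-0.36, 0.933, 0.002], [-0.006, -0.0, -1.0]]
wrist_force: [0.8, -2.0, 9.9]
gripper_width: 0.007
gripper_force: 4.9
```

Call:
{"op": "creep_tool", "data": {
  "plan": [
    [0, [0, 0, 0], [0, 0, 0]]
  ]
}}

```text
time_s: 8.05
tcp_pos: [0.5293, 0.2065, 0.0669]
ee_rot: [[-0.933, -0.36, 0.007], [-0.36, 0.933, 0.002], [-0.007, -0.0, -1.0]]
wrist_force: [1.6, -1.8, 9.4]
gripper_width: 0.0
gripper_force: 4.6
```

Call:
{"op": "creep_tool", "data": {
  "plan": [
    [0, [-0.005, -0.0006, 0.0005], [0, 0, 0]],
    [0, [-0.012, -0.0014, 0.0005], [0, 0, 0]],
    [0, [-0.02, -0.0023, 0.0005], [0, 0, 0]],
    [0, [-0.028, -0.0032, 0.0005], [0, 0, 0]],
    [0, [-0.036, -0.0041, 0.0005], [0, 0, 0]],
    [0, [-0.044, -0.005, 0.0005], [0, 0, 0]],
    [0, [-0.047, -0.0053, 0.0005], [0, 0, 0]],
    [0, [-0.047, -0.0053, 0.0005], [0, 0, 0]]
  ]
}}

```text
time_s: 8.85
tcp_pos: [0.5667, 0.2148, 0.0667]
ee_rot: [[-0.933, -0.359, -0.011], [-0.359, 0.933, -0.007], [0.013, -0.002, -1.0]]
wrist_force: [-19.1, -3.0, 26.9]
gripper_width: 0.007
gripper_force: 13.2
```

```bash
python3 - <<'E'
from station import r
import cv2
c=r.capture("scene")['pixels'][:,:,::-1]
cv2.imwrite('pics/s3.png',cv2.resize(c[80:260,240:440],None,fx=3,fy=3,interpolation=cv2.INTER_CUBIC))
E
```

```text
(no output)
```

View pics/s3.png

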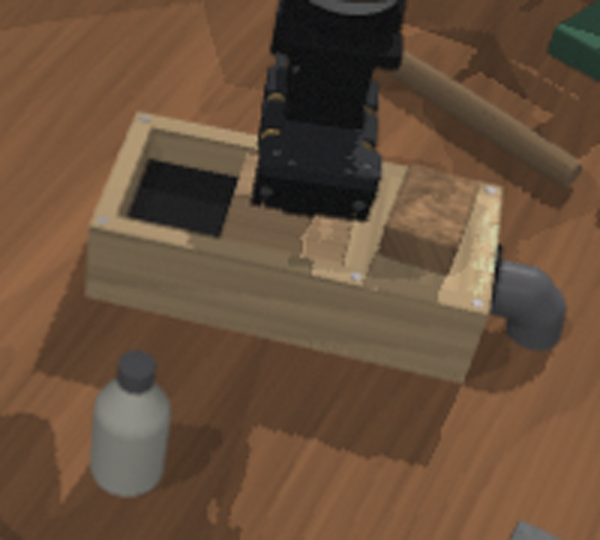

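The dark hole spans about (130–240, 165–235), roughly half the window, and the 19 N lateral force says it is at the stop. I'll lift off and check both.

Call:
{"op": "creep_tool", "data": {
  "plan": [
    [0, [0, 0, -0.01], [0, 0, 0]],
    [0, [0, 0, -0.03], [0, 0, 0]],
    [0, [0, 0, -0.06], [0, 0, 0]],
    [0, [0.02, 0, -0.1], [0, 0, 0]],
    [0, [0.06, 0, -0.12], [0, 0, 0]],
    [0, [0.1, 0, -0.14], [0, 0, 0]],
    [0, [0.14, 0, -0.15], [0, 0, 0]],
    [0, [0.14, 0, -0.15], [0, 0, 0]]
  ]
}}

```text
time_s: 9.7
tcp_pos: [0.4386, 0.1657, 0.2156]
ee_rot: [[-0.933, -0.359, 0.002], [-0.359, 0.933, 0.002], [-0.003, 0.002, -1.0]]
wrist_force: [0.7, 1.4, 0.4]
gripper_width: 0.005
gripper_force: 0.0
```

Call:
{"op": "creep_tool", "data": {
  "plan": [
    [0, [0, -0.04, 0], [0, 0, 0]],
    [0, [0, -0.08, 0], [0, 0, 0]],
    [0, [0, -0.12, 0], [0, 0, 0]],
    [0, [0, -0.15, 0], [0, 0, 0]],
    [0, [0, -0.15, 0], [0, 0, 0]],
    [0, [0, -0.15, 0], [0, 0, 0]]
  ]
}}

```text
time_s: 10.3
tcp_pos: [0.4957, 0.0267, 0.213]
ee_rot: [[-0.934, -0.357, -0.0], [-0.357, 0.934, -0.0], [0.0, 0.0, -1.0]]
wrist_force: [-0.4, 0.1, 0.2]
gripper_width: 0.007
gripper_force: 0.0
```

```bash
python3 - <<'E'
from station import r
import cv2
c=r.capture("scene")['pixels'][:,:,::-1]
cv2.imwrite('pics/s4.png',cv2.resize(c[100:390,140:430],None,fx=2,fy=2,interpolation=cv2.INTER_CUBIC))
E
```

```text
(no output)
```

View pics/s4.png

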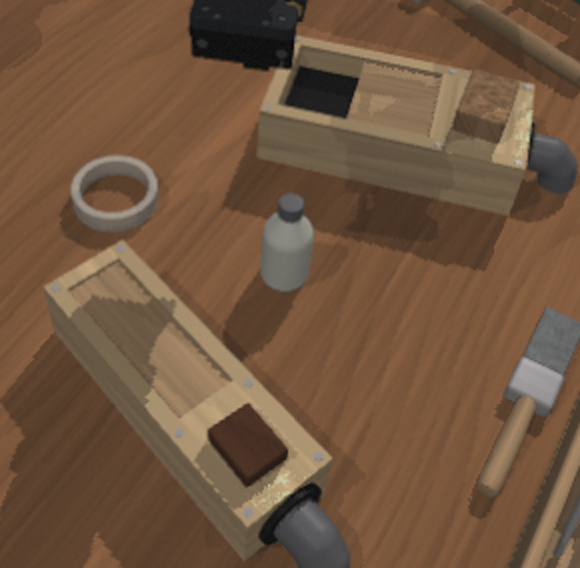

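The wide shutter is half out of sight, with its hole at (285–355, 70–115). The narrow one is filled right to its front rim at (95,275). The arm is clear of both, so I'm handing in.

```bash
python3 -c "
from station import r
print(r.finish_job())"
```

```text
the job is handed in; nothing more can be done
None
```

I handed the job in at about 10 s: the wide shutter is open against its stop, the narrow one is shut, and the arm is clear of both; the hand-in call returned no verdict.

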